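Shut off the supply and switch the manifold to the pressure transducer

TASK

With a fingertip, gently push the lever of the supply valve round until it is fully shut, square across its pipe; only after that push the pointer arm of the three-way selector round until it points straight at the tall pressure transducer, leaving the supply shut. Nothing is to be gripped or lifted: do not touch the fittings in the selector's ports, and leave the tape roll, the bottle and the jar where they stand.

Things in the scene. Friction and masses are not known exactly. Their poses are not given: they have to be found in the camera images.
- supply (a joint): Quarter-turn lever of the supply valve (steel block on a 150 x 70 mm plate, pipe through it, fixed on the +y side of the selector), rad. 0 = lever along the pipe, open; turns anticlockwise seen from above to a hard stop at 1.571, square across the pipe, shut. Starts at 0 to 0.5. Steady friction about 0.12 N m, no spring: stays where left.
- supply_pivot (a point): Point on the vertical axis of the supply lever, at mid-height of the bar (52 mm above the bench). Its x axis points along the lever towards its end, z up.
- lever_tip (a point): End of the supply lever, 85 mm from its axis, at mid-height of the bar. The lever is a straight black bar 14 mm wide, 12 mm thick, its underside 46 mm and top 58 mm above the bench, on a boss of 15 mm radius. Below the bar are only the valve block (46 x 46 mm, with a 16 mm radius collar under the boss) and the pipe, up to 34 mm above the bench.
- selector (a joint): Pointer arm of the selector (round steel hub with three flat tube arms to three ports, fixed to the bench), rad, growing anticlockwise seen from above. Ports stand 125 mm from its axis at -1.2, 0 and 1.2; stops at -1.5 and 1.5. Starts between the ports at 0 and 1.2. Steady friction about 0.12 N m; no spring, no clicks: stays where left.
- selector_pivot (a point): Point on the vertical axis of the pointer arm, at mid-height of the bar (52 mm above the bench). Its x axis points along the arm towards its tip, z up.
- pointer_tip (a point): Tip of the pointer arm, 95 mm from its axis, at mid-height of the bar; x onward along the arm, z up. The arm is a black bar 12 mm wide, 12 mm thick, underside 46 mm and top 58 mm above the bench, with a thin nose over the last 10 mm, on a boss of 19 mm radius. Below it, beyond the hub (34 mm radius), nothing is higher than 22 mm until the ports.
- transducer: The pressure transducer: slim upright steel cylinder, 24 mm diameter, 64 mm tall with a narrower black neck, the tallest fitting; fixed in one of the three ports. Origin at the centre of its foot, 20 mm above the bench (its top is 84 mm above the bench).
- blind_cap: Blind cap in another port: low plain steel disc, 26 mm diameter, 12 mm tall. Origin at the centre of its foot, 20 mm above the bench.
- disc_filter: Disc filter in the remaining port: flat pale plastic disc 32 mm diameter on a thin stem, 24 mm tall in all. Origin at the centre of its foot, 20 mm above the bench.
- tape_roll: Loose roll of paper tape lying flat, 68 mm outside, 48 mm inside diameter, 20 mm high. Origin at the centre of its underside.
- bottle: Loose white bottle, 48 mm diameter, 85 mm tall, standing. Origin at the centre of its underside.
- jar: Loose small glass jar with a grey cap, 52 mm diameter, 60 mm tall, standing. Origin at the centre of its underside.
Not all that is in view belongs to the job. What is meant by the part that bears supply is not purple, and is the larger of those in its own colour.

How it is judged:
On the way, in this order (a step that is already met when the one before it is completed fails the run):
1. the supply lever is fully shut (within 8 degrees of its stop) and let be (value of joint supply above 1.43 rad and velocity of joint supply below 0.1 rad/s), for 0.2 s.
2. the pointer arm points at the transducer (value of joint supply above 1.43 rad and y of transducer in the frame of pointer_tip between -0.012 and 0.012 m and x of transducer in the frame of pointer_tip above 0 m), for 0.2 s.
At the end, for the whole second after the job is handed in: The supply lever is within 8 degrees of its shut stop; the line of the pointer arm passes within 12 mm of the transducer's axis, on its side of the selector, and the arm is at rest; tape roll, bottle and jar are within 10 mm of where they stood (all of step 2 and velocity of joint selector between -0.05 and 0.05 rad/s and distance of each of tape_roll, bottle, jar from where it was at the start of the episode below 0.01 m); the robot touches nothing.
It fails at once if the pointer arm is moved (more than 15 mm at its tip) while the supply is not shut (value of joint supply below 1.35 rad and distance of pointer_tip from where it was at the start of the episode above 0.015 m).
It fails at once if a lever is gripped or forced: more than 30 N between the fingers and the supply lever or the pointer arm (contact force between the fingers and supply above 30 N or contact force between the fingers and selector above 30 N).
It fails at once if a fitting in the ports is touched with more than 2 N (contact force between any of the fingers, the arm and transducer above 2 N or contact force between any of the fingers, the arm and blind_cap above 2 N or contact force between any of the fingers, the arm and disc_filter above 2 N).
It fails at once if the tape roll, bottle or jar is shifted or lifted by more than 10 mm (distance of any of tape_roll, bottle, jar from where it was at the start of the episode above 0.01 m).
It also fails if it takes over 51 s, if anything falls off the work surface, if the arm or the gripper's body presses on something with over 40 N, if the wrist force passes 120 N, or if a joint passes its speed limit or range.

ROBOT

A 6-joint arm with a two-finger parallel gripper is mounted at the origin on the work surface. World frame = base frame: x ahead of the robot, y to its left, z up, the work surface at z = 0. Lengths are in m, angles in rad, forces in N, time in s.
With the tool pointing down it reaches from about 0.425 to 0.95 m from the base axis. Payload 14.7 kg.
Tool frame: the origin (TCP) lies where the fingers leave the gripper's body, on its centre line; the fingertips stand 73 mm ahead of it and the grasp point (between the pads) lies 54 mm ahead of it; z points along the fingers, y is the line along which they close (so a half turn about z gives the same grasp; the last joint's range is limited). The gripper opens to 85 mm and grips with 20 to 120 N. Pads are 22 mm wide; open, the fingers measure 114 mm over their backs; the gripper's body (76 mm by 85 mm) begins 54 mm behind the grasp point. The pads swing forward as they close: fully open they stand 13 mm farther back than shut.
Start: joints at [1.246, 0.48, 1.596, -0, 1.065, -0.047], TCP at [0.178, 0.625, 0.304] pointing down, gripper open.
Joint ranges: [-2.75, 2.75], [-0.82, 2.05], [0.23, 2.67], [-1.56, 4.7], [0.09, 2.69], [-2.92, 2.92]. Speed limits (rad/s): [1.89, 1.89, 2.39, 3.01, 3.01, 3.01].

INTERFACE

Orientations are given as a unit quaternion [x, y, z, w].
In Python, from plant import r gives the robot as it stands. The module is installed in compiled form; this text tells all that it offers.
- The arm moves only by the tool drive_tool, never from a script. Its argument "targets" is a list of rows, each an object of numbers: "tx", "ty", "tz": the shift along the world's x, y, z each as a share of 0.3 m, from -1 to 1; "turn": the turn about the world's z as a share of 90 degrees, from -1 to 1; "gripper": the finger opening in mm, from 0 to 85.4. In form: [{"tx": .., "ty": .., "tz": .., "turn": .., "gripper": ..}, ...]. A call has 1 to 20 rows; each row is the pose to reach, as a shift and turn from the pose commanded when the call began; what a row does not reach only later rows make up. A row lasts 1/8 s, in which the tool goes at most 62.5 mm and 10.7 degrees, less where a joint would pass 70% of its speed; a pose out of reach is approached as far as the arm can. A call with a number of a shift or a turn outside -1 to 1 is refused whole. A call with a gripper value outside its range is refused whole. The fingers move at their own pace and stop on an object; "newtons" is the grip in N (left out, the last holds). Time passes only in rows, so rows that repeat a pose let the fingers close. It gives the time, the measured TCP pose, the force, the opening and the grip force at its end, in the units of the state.
- r.observe(): the state, without advancing time (a new reading comes with each control period).
- r.capture(name): name is "side" or "top"; returns the picture (420x560x3 uint8, red, green, blue); there is no depth.
- r.camera_model(name): a dict with "K" (3x3 intrinsics, pixels), "R" (3x3) and "t" (3): a world point X has camera coordinates R X + t. Camera axes: x right, y down, z forward; pixel columns grow to the right and rows downward; lengths in m; the calibration is good to about 2 mm. A picture is of the moment at which its call begins. camera_model takes no time and is no camera call.
- r.close_job(): hands the job in; it is judged then, once.
Trained networks look in the newest picture that a camera, given by its name, has taken for a name from the list of things; names that differ only in an ending like _2 or _b are one class to them, and where a whole thing is asked for, a point or a joint stands for the part that bears it (a point fixed in the world has none). Each returns a list of dicts, best first, with "p" (0 to 1); they miss things now and then, are a little off and sometimes report something else, mostly with a low value. They report only what shows in the picture. A call takes as long as a camera call. They do not tell look-alikes from the thing itself.
- r.find_in(name, camera): "location" ([x, y, z] in m, in the coordinates of the camera as it stood for that picture, good to about 4 mm: the middle of the surface that is visible of it).
- r.silhouettes(name, camera): "pixels" (420x560 bool, what is visible of it).
- r.mark_of(name, camera): "location" ([x, y, z] in m, in the coordinates of the camera as it stood for that picture, good to about 4 mm: a listed point, or the origin of a listed thing).
The state is a dict: "clock": time; "joint_positions": joint angles; "dq": joint speeds; "tau": joint torques, N m; "position": TCP position; "tool_rot": TCP orientation; "wrist_force": force on the tool from outside, world axes, zero at the start; "moment": the same for the moment, N m; "width": finger opening in m; "finger_force": force on a finger pad.
Only numpy, scipy, OpenCV 4.12 (cv2) and the standard library are available. Lean on these libraries where they do the work, as an engineer would, in place of code of your own. Each camera call takes 0.05 s, during which the arm holds its last target. There are 200 camera calls.

## Working session

There is one attempt and no reset: what is moved stays moved. The work goes in short steps, Python scripts to look and compute and a tool call to move; the robot and the scene stay as the last step left them, time stands still between calls to the robot, and variables do not carry over. Pictures are saved under pics/ and viewed, at most 10 in all, crops included, and the job is handed in when it is done.

Besides the shell and the picture viewer there is one more tool, called after "Request:" as a command line: name --argument value ..., lists and objects as JSON in quotes. drive_tool: Moves the arm, as the interface text tells. Its arguments: {"type":"object","properties":{"targets":{"type":"array","items":{"type":"object","properties":{"tx":{"type":"number","minimum":-1,"maximum":1},"ty":{"type":"number","minimum":-1,"maximum":1},"tz":{"type":"number","minimum":-1,"maximum":1},"turn":{"type":"number","minimum":-1,"maximum":1},"gripper":{"type":"number"}}}},"newtons":{"type":"number"}},"required":["targets"]}

```bash
mkdir -p pics; cat > h.py <<'E'
from plant import r
import numpy as np, cv2
def w(cam,p):
    m=r.camera_model(cam); return np.array(m["R"]).T@(np.array(p)-np.array(m["t"]))
def px(cam,X):
    m=r.camera_model(cam); c=np.array(m["K"])@(np.array(m["R"])@np.array(X)+np.array(m["t"])); return c[:2]/c[2]
def ray(cam,uv,z):
    m=r.camera_model(cam); R=np.array(m["R"]);o=-R.T@np.array(m["t"]); d=R.T@np.linalg.solve(np.array(m["K"]),[uv[0],uv[1],1]); return o+d*(z-o[2])/d[2]
E
python3 - <<'E'
from h import *
a=r.capture("top"); b=r.capture("side")
cv2.imwrite("pics/top.png",a[:,:,::-1]); cv2.imwrite("pics/side.png",b[:,:,::-1])
for c in ("top","side"):
  for n in "supply_pivot lever_tip selector_pivot pointer_tip transducer blind_cap disc_filter tape_roll bottle jar".split():
    for d in r.mark_of(n,c):
      if d["p"]>.2:
        X=w(c,d["location"]); print(c,n,round(d["p"],2),X.round(3),px(c,X).round())
s=r.observe();print(s["clock"],s["position"],s["tool_rot"],s["width"])
E
```

```text
top supply_pivot 0.66 [0.531 0.258 0.055] [156. 231.]
top supply_pivot 0.6 [0.601 0.1   0.04 ] [222. 203.]
top supply_pivot 0.48 [0.54  0.44  0.034] [ 84. 227.]
top lever_tip 0.72 [ 0.602 -0.187  0.024] [337. 204.]
top lever_tip 0.66 [0.619 0.241 0.052] [164. 195.]
top lever_tip 0.62 [0.602 0.438 0.028] [ 86. 202.]
top lever_tip 0.45 [0.655 0.071 0.033] [234. 182.]
top selector_pivot 0.68 [ 0.484 -0.155  0.05 ] [325. 251.]
top pointer_tip 0.85 [ 0.578 -0.134  0.054] [317. 212.]
top transducer 0.62 [ 0.605 -0.186  0.021] [336. 203.]
top blind_cap 0.57 [ 0.5   -0.278  0.022] [373. 245.]
top disc_filter 0.62 [ 0.557 -0.05   0.02 ] [282. 221.]
top disc_filter 0.3 [ 0.731  0.09  -0.002] [228. 155.]
top tape_roll 0.74 [ 0.432  0.058 -0.001] [239. 271.]
top bottle 0.7 [ 0.73   0.087 -0.004] [230. 155.]
top jar 0.96 [ 0.495 -0.446 -0.003] [435. 247.]
top jar 0.59 [ 0.603 -0.185  0.022] [336. 204.]
side supply_pivot 0.61 [0.543 0.442 0.036] [211. 151.]
side supply_pivot 0.47 [0.539 0.262 0.053] [225. 173.]
side supply_pivot 0.4 [0.601 0.099 0.035] [264. 203.]
side lever_tip 0.61 [0.538 0.263 0.051] [224. 174.]
side lever_tip 0.57 [0.595 0.436 0.036] [226. 149.]
side lever_tip 0.56 [0.617 0.245 0.055] [251. 170.]
side lever_tip 0.55 [0.657 0.07  0.036] [286. 204.]
side selector_pivot 0.87 [ 0.482 -0.151  0.053] [255. 270.]
side pointer_tip 0.75 [ 0.577 -0.135  0.051] [290. 254.]
side pointer_tip 0.72 [0.618 0.246 0.055] [251. 170.]
side transducer 0.64 [ 0.604 -0.184  0.019] [309. 275.]
side blind_cap 0.42 [ 0.499 -0.279  0.023] [284. 319.]
side disc_filter 0.39 [ 0.558 -0.047  0.02 ] [269. 243.]
side tape_roll 0.92 [0.43  0.06  0.003] [209. 236.]
side bottle 0.62 [ 0.731  0.084 -0.001] [307. 206.]
side jar 0.88 [ 0.498 -0.449 -0.002] [321. 398.]
side jar 0.37 [0.622 0.245 0.056] [253. 170.]
1.1 [0.17823918 0.62506662 0.30387103] [ 1.38480514e-01  9.90365158e-01 -2.93479291e-05 -2.29050846e-05] 0.08554011190055
```

View pics/top.png

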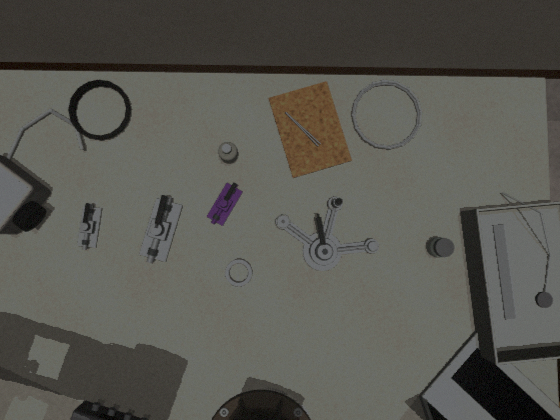

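View pics/side.png

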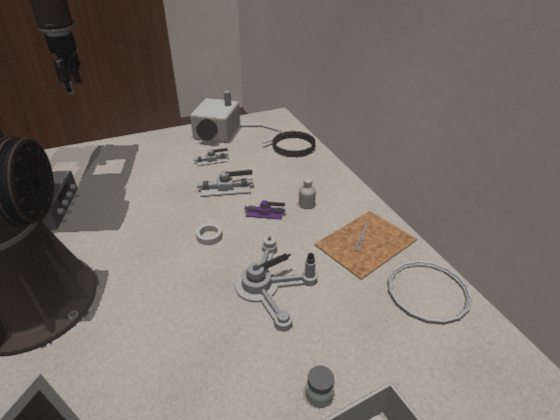

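The top picture shows the large steel valve at about (160,230), with smaller steel and purple decoys at (90,225) and (225,203). The selector is at (322,250) and the transducer at (336,203). The supply lever points up-image, from (160,230) to (167,197). The side picture agrees. Next I'll zoom in to read the pipe angle.

```bash
python3 - <<'E'
from h import *
a=cv2.imread("pics/top.png")
f=lambda s:cv2.convertScaleAbs(cv2.resize(s,None,fx=5,fy=5,interpolation=cv2.INTER_CUBIC),alpha=1.6)
cv2.imwrite("pics/z.png",np.hstack([f(a[180:280,125:200]),f(a[180:280,305:385])]))
for v in [(0.535,.26)]:
  for ang in (-11.6,78.4):
    t=np.radians(ang);print(px("top",[v[0],v[1],.052]),px("top",[v[0]+.085*np.cos(t),v[1]+.085*np.sin(t),.052]))
E
```

```text
[155.19516945 229.02517117] [163.15634298 194.99156766]
[155.19516945 229.02517117] [120.96032829 221.73783144]
```

View pics/z.png

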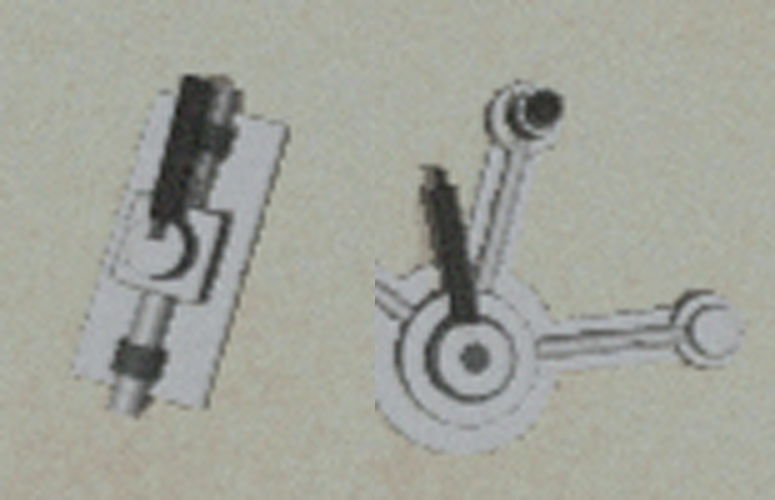

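Request:
drive_tool --targets '[{"gripper":0},{"gripper":0},{"gripper":0},{"gripper":0},{"gripper":0},{"gripper":0}]' --newtons 20

```text
$.targets[0]: bad value
```

The crop shows the pipe along about -16° and the lever at about -12°, so it is almost fully open and shut is at about 74° in the world frame. The boss centre is at about pixel (157,230).

Request:
drive_tool --targets '[{"tx":0,"ty":0,"tz":0,"turn":0,"gripper":0},{"tx":0.5,"ty":-0.5,"tz":0,"turn":0,"gripper":0},{"tx":1,"ty":-1,"tz":0,"turn":0,"gripper":0},{"tx":1,"ty":-1,"tz":0,"turn":0,"gripper":0},{"tx":1,"ty":-1,"tz":0,"turn":0,"gripper":0},{"tx":1,"ty":-1,"tz":0,"turn":0,"gripper":0},{"tx":1,"ty":-1,"tz":0,"turn":0,"gripper":0},{"tx":1,"ty":-1,"tz":0,"turn":0,"gripper":0},{"tx":1,"ty":-1,"tz":0,"turn":0,"gripper":0}]' --newtons 20

```text
clock: 2.22
position: [0.4805, 0.3227, 0.304]
tool_rot: [0.14, 0.99, -0.0, 0.0]
wrist_force: [-0.0, -0.3, -0.5]
width: 0.0001
finger_force: 0.0
```

Request:
drive_tool --targets '[{"tx":0.37,"ty":-0.38,"tz":0,"turn":0.04,"gripper":0},{"tx":0.37,"ty":-0.38,"tz":0,"turn":0.04,"gripper":0},{"tx":0.37,"ty":-0.38,"tz":0,"turn":0.04,"gripper":0},{"tx":0.37,"ty":-0.38,"tz":-0.2,"turn":0.04,"gripper":0},{"tx":0.37,"ty":-0.38,"tz":-0.4,"turn":0.04,"gripper":0},{"tx":0.37,"ty":-0.38,"tz":-0.55,"turn":0.04,"gripper":0},{"tx":0.37,"ty":-0.38,"tz":-0.64,"turn":0.04,"gripper":0},{"tx":0.37,"ty":-0.38,"tz":-0.64,"turn":0.04,"gripper":0},{"tx":0.37,"ty":-0.38,"tz":-0.64,"turn":0.04,"gripper":0}]'

```text
clock: 3.35
position: [0.5896, 0.2117, 0.113]
tool_rot: [0.107, 0.994, 0.0, 0.001]
wrist_force: [0.4, 0.5, 0.1]
width: -0.0001
finger_force: 0.0
```

```bash
python3 - <<'E'
from h import *
p0=np.array(r.observe()["position"][:2]);print(p0,r.observe()["position"][2],r.observe()["wrist_force"])
piv=np.array([.535,.256])
a0=-12
for L in [-12,-6,0,6,12,18,24,30,36,42,48,54,60,66,70,74]:
    t=np.radians(L); R=np.array([[np.cos(t),-np.sin(t)],[np.sin(t),np.cos(t)]])
    print(L,((piv+R@[.062,-.021]-np.array([.589,.212]))/.3).round(3),round((L-a0)/90,3))
E
```

```text
[0.5896425  0.21174132] 0.11302995884994146 [0.39369804 0.47194366 0.09915397]
-12 [0.008 0.035] 0.0
-6 [0.018 0.055] 0.067
0 [0.027 0.077] 0.133
6 [0.033 0.099] 0.2
12 [0.037 0.121] 0.267
18 [0.038 0.144] 0.333
24 [0.037 0.167] 0.4
30 [0.034 0.189] 0.467
36 [0.028 0.212] 0.533
42 [0.02  0.233] 0.6
48 [0.01  0.253] 0.667
54 [-0.002  0.273] 0.733
60 [-0.016  0.291] 0.8
66 [-0.032  0.307] 0.867
70 [-0.044  0.317] 0.911
74 [-0.056  0.326] 0.956
```

Push to about 60° first, then check.

Request:
drive_tool --targets '[{"tx":0.008,"ty":0.035,"tz":0,"turn":0,"gripper":0},{"tx":0.018,"ty":0.055,"tz":0,"turn":0.067,"gripper":0},{"tx":0.027,"ty":0.077,"tz":0,"turn":0.133,"gripper":0},{"tx":0.033,"ty":0.099,"tz":0,"turn":0.2,"gripper":0},{"tx":0.037,"ty":0.121,"tz":0,"turn":0.267,"gripper":0},{"tx":0.038,"ty":0.144,"tz":0,"turn":0.333,"gripper":0},{"tx":0.037,"ty":0.167,"tz":0,"turn":0.4,"gripper":0},{"tx":0.034,"ty":0.189,"tz":0,"turn":0.467,"gripper":0},{"tx":0.028,"ty":0.212,"tz":0,"turn":0.533,"gripper":0},{"tx":0.02,"ty":0.233,"tz":0,"turn":0.6,"gripper":0},{"tx":0.01,"ty":0.253,"tz":0,"turn":0.667,"gripper":0},{"tx":-0.002,"ty":0.273,"tz":0,"turn":0.733,"gripper":0},{"tx":-0.016,"ty":0.291,"tz":0,"turn":0.8,"gripper":0}]'

```text
clock: 4.97
position: [0.5855, 0.2997, 0.1135]
tool_rot: [-0.499, 0.867, -0.0, 0.002]
wrist_force: [3.2, 0.1, 0.0]
width: -0.0
finger_force: 1.2
```

```bash
python3 - <<'E'
from h import *
a=r.capture("top")[:,:,::-1];b=r.capture("side")[:,:,::-1]
f=lambda s,k:cv2.convertScaleAbs(cv2.resize(s,None,fx=k,fy=k,interpolation=cv2.INTER_CUBIC),alpha=1.6)
cv2.imwrite("pics/z2.png",np.hstack([f(a[180:280,105:185],5),f(b[120:220,180:260],5)]))
for c in("top","side"):
  for n in("supply_pivot","lever_tip"):
    for d in r.mark_of(n,c):print(c,n,round(d["p"],2),w(c,d["location"]).round(3))
E
```

```text
top supply_pivot 0.73 [0.531 0.258 0.05 ]
top supply_pivot 0.67 [0.6   0.101 0.038]
top lever_tip 0.61 [ 0.501 -0.277  0.023]
top lever_tip 0.59 [0.652 0.071 0.032]
top lever_tip 0.46 [0.581 0.337 0.054]
side supply_pivot 0.67 [0.539 0.262 0.052]
side supply_pivot 0.63 [0.601 0.101 0.033]
side supply_pivot 0.6 [0.543 0.441 0.04 ]
side lever_tip 0.61 [0.594 0.438 0.036]
side lever_tip 0.54 [0.651 0.073 0.037]
side lever_tip 0.5 [0.58  0.334 0.054]
```

View pics/z2.png

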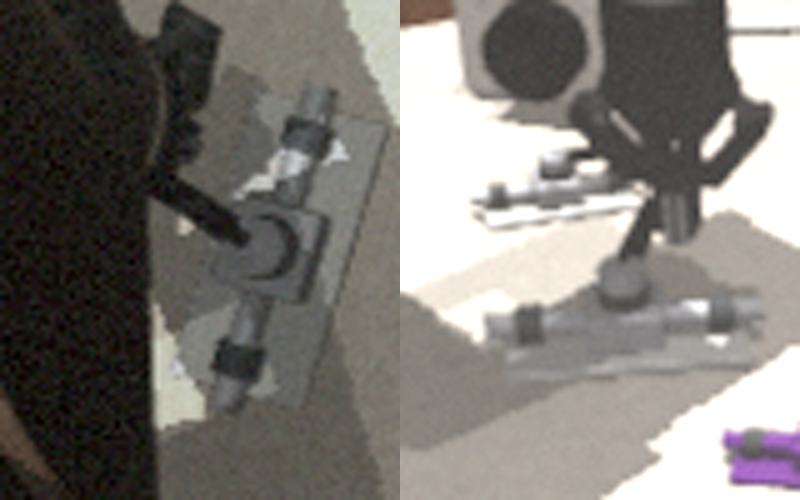

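The lever is at about 59°, with the finger flat behind it and roughly 3 N of force. I'll finish slowly.

Request:
drive_tool --targets '[{"tx":-0.008,"ty":0.008,"tz":0,"turn":0.033,"gripper":0},{"tx":-0.016,"ty":0.016,"tz":0,"turn":0.067,"gripper":0},{"tx":-0.022,"ty":0.021,"tz":0,"turn":0.089,"gripper":0},{"tx":-0.028,"ty":0.026,"tz":0,"turn":0.111,"gripper":0},{"tx":-0.031,"ty":0.028,"tz":0,"turn":0.122,"gripper":0},{"tx":-0.034,"ty":0.03,"tz":0,"turn":0.133,"gripper":0},{"tx":-0.034,"ty":0.03,"tz":0,"turn":0.133,"gripper":0}]'

```text
clock: 6.15
position: [0.5741, 0.3074, 0.1119]
tool_rot: [-0.585, 0.811, 0.0, -0.0]
wrist_force: [1.9, 1.0, 0.0]
width: 0.0
finger_force: 0.7
```

Request:
drive_tool --targets '[{"tx":-0.003,"ty":0.002,"tz":0,"turn":0.011,"gripper":0},{"tx":-0.006,"ty":0.004,"tz":0,"turn":0.022,"gripper":0},{"tx":-0.006,"ty":0.004,"tz":0,"turn":0.022,"gripper":0}]'

```text
clock: 6.52
position: [0.5723, 0.3086, 0.1119]
tool_rot: [-0.599, 0.8, 0.0, -0.0]
wrist_force: [1.2, 0.3, 0.8]
width: 0.0002
finger_force: 0.7
```

Request:
drive_tool --targets '[{"tx":-0.004,"ty":0.001,"tz":0,"turn":0.011,"gripper":0},{"tx":-0.008,"ty":0.003,"tz":0,"turn":0.022,"gripper":0},{"tx":-0.008,"ty":0.003,"tz":0,"turn":0.022,"gripper":0}]'

```text
clock: 6.9
position: [0.5703, 0.3094, 0.1119]
tool_rot: [-0.613, 0.79, -0.0, 0.0]
wrist_force: [4.4, -0.5, -0.6]
width: 0.0004
finger_force: 2.3
```

Request:
drive_tool --targets '[{"tx":-0.003,"ty":0.001,"tz":0,"turn":0,"gripper":0},{"tx":-0.003,"ty":0.001,"tz":0,"turn":0,"gripper":0}]'

```text
clock: 7.15
position: [0.5699, 0.3096, 0.112]
tool_rot: [-0.613, 0.79, -0.0, 0.001]
wrist_force: [8.5, -4.6, -3.1]
width: 0.0001
finger_force: 4.8
```

Contact force rose to 9.7 N with no further motion, so the lever is at its stop. I'll back off, lift and move over.

Request:
drive_tool --targets '[{"tx":0.05,"ty":-0.015,"tz":0,"turn":0,"gripper":0},{"tx":0.12,"ty":-0.03,"tz":0,"turn":0,"gripper":0},{"tx":0.12,"ty":-0.03,"tz":0,"turn":0,"gripper":0},{"tx":0.12,"ty":-0.03,"tz":0.2,"turn":0,"gripper":0},{"tx":0.12,"ty":-0.03,"tz":0.4,"turn":-0.1,"gripper":0},{"tx":0.0,"ty":-0.2,"tz":0.4,"turn":-0.2,"gripper":0},{"tx":-0.1,"ty":-0.4,"tz":0.4,"turn":-0.3,"gripper":0},{"tx":-0.1,"ty":-0.6,"tz":0.4,"turn":-0.4,"gripper":0},{"tx":-0.1,"ty":-0.8,"tz":0.4,"turn":-0.5,"gripper":0},{"tx":-0.1,"ty":-1.0,"tz":0.4,"turn":-0.6,"gripper":0},{"tx":-0.1,"ty":-1.0,"tz":0.4,"turn":-0.71,"gripper":0},{"tx":-0.1,"ty":-1.0,"tz":0.4,"turn":-0.71,"gripper":0},{"tx":-0.1,"ty":-1.0,"tz":0.4,"turn":-0.71,"gripper":0}]'

```text
clock: 8.78
position: [0.5389, 0.0104, 0.2318]
tool_rot: [-0.105, 0.995, 0.0, -0.0]
wrist_force: [0.9, 0.9, -0.3]
width: 0.0002
finger_force: 0.0
```

```bash
python3 - <<'E'
from h import *
a=r.capture("top")[:,:,::-1];b=r.capture("side")[:,:,::-1]
f=lambda s,k:cv2.convertScaleAbs(cv2.resize(s,None,fx=k,fy=k,interpolation=cv2.INTER_CUBIC),alpha=1.6)
cv2.imwrite("pics/z3.png",np.hstack([f(a[180:280,105:185],5),f(b[120:220,180:260],5)]))
for c in("top","side"):
  for n in("supply_pivot","lever_tip","selector_pivot","pointer_tip"):
    for d in r.mark_of(n,c):
      if d["p"]>.4: print(c,n,round(d["p"],2),w(c,d["location"]).round(3))
s=r.observe();print(s["position"],s["tool_rot"],s["wrist_force"])
E
```

```text
top supply_pivot 0.71 [0.534 0.261 0.05 ]
top supply_pivot 0.48 [0.54  0.439 0.031]
top lever_tip 0.73 [0.6   0.437 0.029]
top lever_tip 0.63 [0.559 0.34  0.052]
top selector_pivot 0.54 [ 0.483 -0.153  0.046]
top pointer_tip 0.84 [ 0.576 -0.135  0.053]
side supply_pivot 0.65 [0.545 0.44  0.039]
side supply_pivot 0.61 [0.536 0.26  0.05 ]
side supply_pivot 0.55 [0.601 0.1   0.035]
side lever_tip 0.6 [0.653 0.069 0.037]
side lever_tip 0.41 [0.558 0.343 0.057]
side selector_pivot 0.98 [ 0.482 -0.151  0.055]
side pointer_tip 0.65 [ 0.581 -0.135  0.053]
[0.53913233 0.00987477 0.23187765] [-1.02293143e-01  9.94754298e-01 -1.00128635e-05 -1.45526523e-05] [ 0.42417093 -0.21840327  0.29064971]
```

View pics/z3.png

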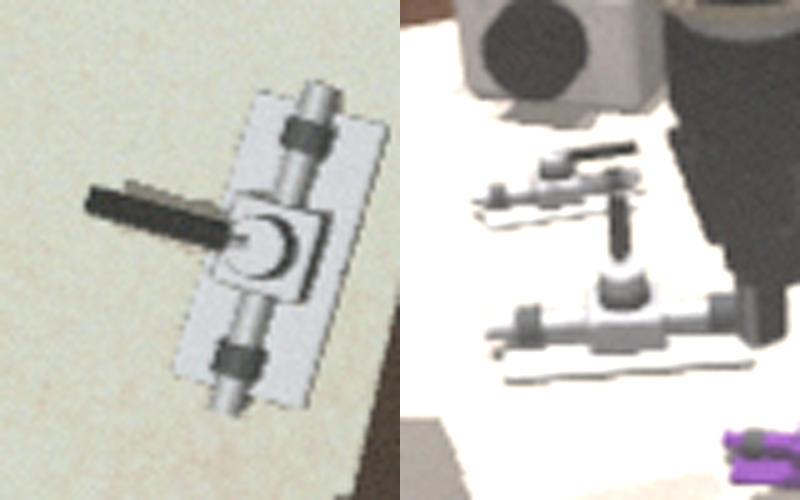

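The lever now lies square across the pipe and the supply is shut. Next I'll go down beside the pointer on its +y side.

Request:
drive_tool --targets '[{"tx":0,"ty":-0.2,"tz":0,"turn":0,"gripper":0},{"tx":0,"ty":-0.4,"tz":0,"turn":0,"gripper":0},{"tx":0,"ty":-0.4,"tz":0,"turn":0,"gripper":0},{"tx":0,"ty":-0.4,"tz":-0.15,"turn":0,"gripper":0},{"tx":0,"ty":-0.4,"tz":-0.3,"turn":0,"gripper":0},{"tx":0,"ty":-0.4,"tz":-0.4,"turn":0,"gripper":0},{"tx":0,"ty":-0.4,"tz":-0.4,"turn":0,"gripper":0},{"tx":0,"ty":-0.4,"tz":-0.4,"turn":0,"gripper":0}]'

```text
clock: 10.28
position: [0.5396, -0.11, 0.1129]
tool_rot: [-0.102, 0.995, -0.0, 0.0]
wrist_force: [0.9, 0.2, 0.8]
width: -0.0
finger_force: 0.0
```

```bash
python3 - <<'E'
from h import *
s=r.observe();p=np.array(s["position"][:2]);print(s["position"],s["wrist_force"],s["tool_rot"])
piv=np.array([.483,-.152])
for L in [11.5,8,4,0,-4,-8,-10,-12,-14.2]:
    t=np.radians(L); R=np.array([[np.cos(t),-np.sin(t)],[np.sin(t),np.cos(t)]])
    print(L,((piv+R@[.065,.020]-p)/.3).round(3),round((L-11.5)/90,3))
E
```

```text
[ 0.53964465 -0.10995592  0.11285463] [0.90541105 0.15643712 0.83639551] [-1.02240121e-01  9.94759667e-01 -1.22611004e-04  3.83726413e-04]
11.5 [ 0.01  -0.032] 0.0
8 [ 0.016 -0.044] -0.039
4 [ 0.023 -0.059] -0.083
0 [ 0.028 -0.073] -0.128
-4 [ 0.032 -0.089] -0.172
-8 [ 0.035 -0.104] -0.217
-10 [ 0.036 -0.112] -0.239
-12 [ 0.037 -0.12 ] -0.261
-14.2 [ 0.038 -0.129] -0.286
```

Push to a nominal -10°, then measure.

Request:
drive_tool --targets '[{"tx":0.01,"ty":-0.032,"tz":0,"turn":0,"gripper":0},{"tx":0.016,"ty":-0.044,"tz":0,"turn":-0.039,"gripper":0},{"tx":0.023,"ty":-0.059,"tz":0,"turn":-0.083,"gripper":0},{"tx":0.028,"ty":-0.073,"tz":0,"turn":-0.128,"gripper":0},{"tx":0.032,"ty":-0.089,"tz":0,"turn":-0.172,"gripper":0},{"tx":0.034,"ty":-0.097,"tz":0,"turn":-0.195,"gripper":0},{"tx":0.035,"ty":-0.104,"tz":0,"turn":-0.217,"gripper":0},{"tx":0.036,"ty":-0.112,"tz":0,"turn":-0.239,"gripper":0},{"tx":0.036,"ty":-0.112,"tz":0,"turn":-0.239,"gripper":0}]'

```text
clock: 11.4
position: [0.55, -0.144, 0.112]
tool_rot: [0.086, 0.996, -0.0, 0.0]
wrist_force: [0.2, -0.1, -0.8]
width: -0.0001
finger_force: 0.0
```

```bash
python3 - <<'E'
from h import *
a=r.capture("top")[:,:,::-1];b=r.capture("side")[:,:,::-1]
f=lambda s,k:cv2.convertScaleAbs(cv2.resize(s,None,fx=k,fy=k,interpolation=cv2.INTER_CUBIC),alpha=1.6)
cv2.imwrite("pics/z4.png",np.hstack([f(a[180:280,305:385],5),f(b[230:330,240:320],5)]))
for c in("top","side"):
  for n in("selector_pivot","pointer_tip","transducer"):
    for d in r.mark_of(n,c):
      if d["p"]>.4: print(c,n,round(d["p"],2),w(c,d["location"]).round(3))
E
```

```text
top selector_pivot 0.41 [ 0.483 -0.151  0.05 ]
side selector_pivot 0.97 [ 0.485 -0.154  0.055]
side selector_pivot 0.57 [ 0.557 -0.047  0.021]
side pointer_tip 0.81 [ 0.58  -0.172  0.052]
side transducer 0.75 [ 0.603 -0.182  0.02 ]
```

View pics/z4.png

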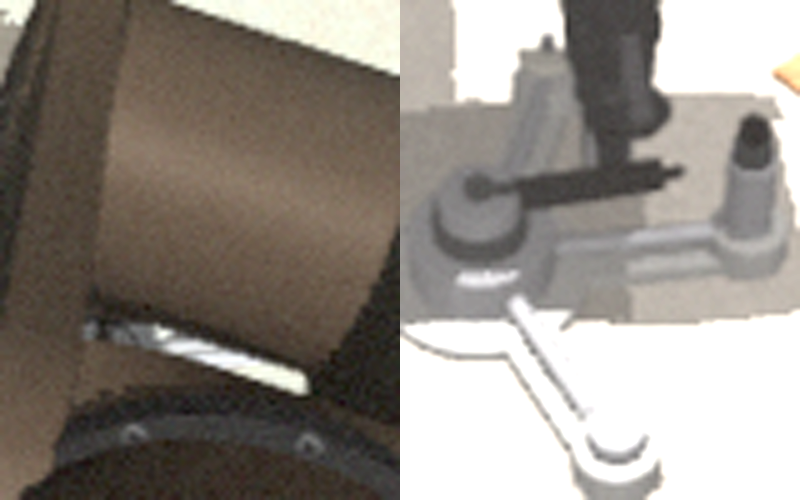

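The side crop shows the pointer nose at about (680,172), almost in line with the transducer. By measurement it is at about -11°, against a target of about -14°. Another 3° is needed, then back off.

Request:
drive_tool --targets '[{"tx":0.001,"ty":-0.006,"tz":0,"turn":-0.017,"gripper":0},{"tx":0.002,"ty":-0.012,"tz":0,"turn":-0.033,"gripper":0},{"tx":0.002,"ty":-0.012,"tz":0,"turn":-0.033,"gripper":0},{"tx":-0.005,"ty":0.03,"tz":0,"turn":-0.033,"gripper":0},{"tx":-0.01,"ty":0.08,"tz":0,"turn":-0.033,"gripper":0},{"tx":-0.01,"ty":0.08,"tz":0,"turn":-0.033,"gripper":0},{"tx":-0.01,"ty":0.08,"tz":0.2,"turn":-0.033,"gripper":0},{"tx":-0.01,"ty":0.08,"tz":0.4,"turn":-0.033,"gripper":0},{"tx":-0.01,"ty":0.3,"tz":0.5,"turn":-0.033,"gripper":0},{"tx":-0.01,"ty":0.5,"tz":0.5,"turn":-0.033,"gripper":0},{"tx":-0.01,"ty":0.7,"tz":0.5,"turn":-0.033,"gripper":0},{"tx":-0.01,"ty":0.9,"tz":0.5,"turn":-0.033,"gripper":0},{"tx":-0.01,"ty":0.9,"tz":0.5,"turn":-0.033,"gripper":0},{"tx":-0.01,"ty":0.9,"tz":0.5,"turn":-0.033,"gripper":0}]'

```text
clock: 13.55
position: [0.5468, 0.1264, 0.2618]
tool_rot: [0.11, 0.994, -0.0, -0.0]
wrist_force: [0.5, -1.5, -0.2]
width: -0.0002
finger_force: 0.0
```

```bash
python3 - <<'E'
from h import *
a=r.capture("top")[:,:,::-1];b=r.capture("side")[:,:,::-1]
f=lambda s,k:cv2.convertScaleAbs(cv2.resize(s,None,fx=k,fy=k,interpolation=cv2.INTER_CUBIC),alpha=1.6)
cv2.imwrite("pics/z5.png",np.hstack([f(a[180:280,305:385],5),f(b[230:330,240:320],5)]))
for c in("top","side"):
  for n in("selector_pivot","pointer_tip","transducer","tape_roll","bottle","jar","lever_tip"):
    for d in r.mark_of(n,c):
      if d["p"]>.4: print(c,n,round(d["p"],2),w(c,d["location"]).round(3))
E
```

```text
top selector_pivot 0.56 [ 0.483 -0.151  0.047]
top pointer_tip 0.67 [ 0.577 -0.175  0.054]
top transducer 0.63 [ 0.603 -0.188  0.021]
top tape_roll 0.5 [0.429 0.059 0.   ]
top bottle 0.79 [ 0.732  0.084 -0.003]
top jar 0.85 [ 0.496 -0.446 -0.003]
top lever_tip 0.64 [0.653 0.07  0.036]
top lever_tip 0.44 [0.599 0.438 0.026]
side selector_pivot 0.78 [ 0.482 -0.152  0.052]
side pointer_tip 0.66 [ 0.577 -0.172  0.055]
side transducer 0.53 [ 0.603 -0.184  0.018]
side tape_roll 0.81 [0.431 0.06  0.002]
side bottle 0.73 [ 0.731  0.088 -0.   ]
side jar 0.74 [ 0.495 -0.447 -0.004]
side lever_tip 0.67 [ 0.498 -0.277  0.023]
side lever_tip 0.62 [0.653 0.072 0.035]
side lever_tip 0.49 [0.557 0.345 0.053]
side lever_tip 0.46 [ 0.601 -0.183  0.018]
side lever_tip 0.43 [0.596 0.438 0.035]
```

View pics/z5.png

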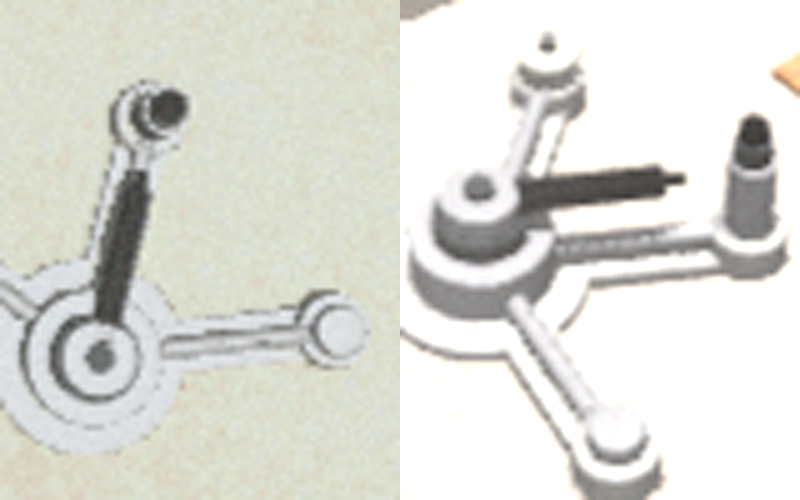

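The top crop shows the pointer lying over the tube towards the transducer, about 1–2° off (3–4 mm against the 12 mm allowed). The supply lever is still shut and the loose items haven't moved.

```bash
python3 -c "
from h import *
print(r.close_job())"
```

```text
the job is handed in; nothing more can be done
None
```

The job is handed in and no verdict was returned: the supply lever was pushed shut to its stop, then the pointer was turned to the transducer (about 1–3° off, within the 12 mm allowed), with no sign that the tape roll, bottle or jar moved.

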